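Load a pressure sensor into the clamshell test nest

ROBOT

A 6-joint arm with a two-finger parallel gripper is mounted at the origin on the work surface. World frame = base frame: x ahead of the robot, y to its left, z up, the work surface at z = 0. Lengths are in mm, angles in rad, forces in N, time in s.
With the tool pointing down it reaches from about 300 to 775 mm from the base axis. Payload 14.6 kg.
Tool frame: the origin (TCP) lies at the very end of the fingers, on their centre line; the grasp point (between the pads) lies 19 mm behind it; z points along the fingers, y is the line along which they close (so a half turn about z gives the same grasp; the last joint's range is limited). The gripper opens to 94 mm and grips with 3 to 60 N. Pads are 16 mm wide; open, the fingers measure 119 mm over their backs; the gripper's body (75 mm by 177 mm) begins 78 mm behind the grasp point.
Start: joints at [-1.251, 0.3, 1.521, -0, 1.321, -0.067], TCP at [207.467, -509.359, 205.446] pointing down, gripper open.
Joint ranges: [-3.03, 3.03], [-0.79, 2.21], [0.23, 2.52], [-1.04, 4.18], [0, 3.07], [-2.55, 2.55]. Speed limits (rad/s): [2.22, 2.22, 2.57, 3.14, 3.14, 3.14].

INTERFACE

Orientations are given as [roll, pitch, yaw] about the fixed x, y, z axes, in that order (R = Rz(yaw) Ry(pitch) Rx(roll)).
In Python, from cell import manip, eyes, ticket gives the robot as it stands. The module is installed in compiled form; this text tells all that it offers.
- The arm moves only by the tool arm_command, never from a script. Its argument "plan" is a list of rows, each a list of 5 numbers: the opening, from -1 (shut) to 1 (fully open), then the shift along the tool's x, y, z in m, then the turn about the tool's z in rad. In form: [[jaw, dx, dy, dz, roll], ...]. A call has 1 to 20 rows; each row shifts and turns the commanded pose from where the row before left it, along the tool's axes as they then stand; what a row does not reach is not made up. A row lasts 1/8 s, in which the tool goes at most 62.5 mm and 10.7 degrees, less where a joint would pass 70% of its speed; a pose out of reach is approached as far as the arm can. A call is refused whole if a number of a shift passes 0.0625 or a number of a turn 0.188, either way. A call with a gripper value outside its range is refused whole. The fingers move at their own pace and stop on an object; "newtons" is the grip in N (left out, the last holds). Time passes only in rows, so rows that do not move let the fingers close. It gives the time, the measured TCP pose, the force, the opening and the grip force at its end, in the units of the state.
- manip.read_state(): the state, without advancing time (a new reading comes with each control period).
- eyes.camera(name): name is "side" or "top" or "wrist"; returns a dict with "img" (400x640x3 uint8, blue, green, red), "z_map" (400x640 float32, mm along the optical axis (not along the pixel's ray), 0 where there is no reading), "fx", "fy", "cx", "cy" (pixels), "dist" ([k1, k2, p1, p2, k3] as OpenCV has them; the pictures are not rectified), "eye" and "orientation" of the camera in the world. Camera axes: x right, y down, z forward; pixel columns grow to the right and rows downward; lengths in mm; the calibration is good to about 2 mm. A picture is of the moment at which its call begins.
- ticket.sign_off(): hands the job in; it is judged then, once.
The state is a dict: "clock": time; "joints": joint angles; "qd": joint speeds; "effort": joint torques, N m; "eef_pos": TCP position; "eef_rot": TCP orientation; "wrist_force": force on the tool from outside, world axes, zero at the start; "moment": the same for the moment, N m; "finger_gap": finger opening in mm; "finger_force": force on a finger pad.
Only numpy, scipy, OpenCV 4.12 (cv2) and the standard library are available. Lean on these libraries where they do the work, as an engineer would, in place of code of your own. Each camera call takes 0.05 s, during which the arm holds its last target. There are 200 camera calls.

TASK

Open the test nest by pressing its thumb latch so that the sprung cover pops up, take the slimmer of the two pressure sensors from the stand and set it threaded end down into the nest's bore, let go of it, then swing the cover over and press it gently shut until the latch snaps and keeps it closed. Do not force anything, and leave the bigger sensor, the gauge and the spanner where they are.

Things in the scene. Friction and masses are not known exactly. Their poses are not given: they have to be found in the camera images.
- nest: the test nest: fixed steel block 100 x 100 x 50 mm (x, y, z), blue cover on top, thumb latch on its front. Origin: centre of its underside on the bench; x from front (latch) to back (hinge), z up. In this frame: bore axis at x -6, button centre x -88, hinge line (along y) x +61 at height 52 mm. Feet reach 67 mm to each side. Never push it, its cover or button with over 35 N
- bore (a point): centre of the bore's mouth in the nest's flat upper face (50 mm above the bench), under the cover. Round, 19.6 mm wide, 2.5 mm chamfer. A sprung pin stands in it: the sensor's stub enters 20 mm under its own weight and stands on the pin, hexagon 4 mm above the face; the closing cover pushes it some 2 mm deeper
- hinge_line (a point): middle of the cover's hinge line, at the back of the nest 52 mm above the bench
- lid (a joint): cover angle, rad: about 0.007 latched shut, 1.66 fully open (upright, just past vertical, held by its spring). Blue shell open below, 102 mm long, 90 mm wide; shut, its top is 105 mm above the bench, front wall at nest x -50 mm. Its front end takes 3 to 7 N to move; from 0.12 rad the hook resists, up to some 17 N, then yields: it snaps in near 0 rad; hard stop at -0.006
- lid_top (a point): point on the cover's outer top face, mid-width, 100 mm from the hinge line (11 mm short of its front edge); shut, it is 53 mm above the hinge line. It turns with the cover. Push here to shut it: from behind while it stands open (it then faces away from the latch), from above at the last
- latch (a joint): angle of the sprung thumb latch, rad: 0 at rest, about 0.22 releases the cover, 0.28 at its hard stop (the button's middle then 8 mm lower). Stop by feel, not by position. Takes up to 4 N on the button
- button_top (a point): middle of the upper face of the black thumb button on the nest's front, a ribbed plate 40 x 26 mm (x, y), 51 mm above the bench; its outer end is 12 mm beyond this point. Push it straight down. At its inner end, 26 mm from here, a hook stands up 21 mm, the cover's front wall just behind it
- pin (a joint): how far the contact pin in the bore is pushed down, m: 0 free, about 0.002 with the sensor under the latched cover
- stand: white plastic block 72 x 176 x 32 mm (x, y, z), fixed, origin at the centre of its underside; two 22 mm holes at y -45 and +45 mm, one sensor standing in each, threaded end down, hexagon resting on the block
- sensor_grip (a point): slimmer sensor, steel, 64 mm long: from below a stub 18 mm wide, 24 long; a hexagon 29 mm wide, 7 high; a round can 26 mm wide, 33 high. This point is on its axis, 10 mm below its top, 54 above its foot, 30 above the hexagon's underside; z along its axis, up. About 0.12 kg. Grip the can
- sensor_foot (a point): centre of the slimmer sensor's foot (lower end of its stub); z along its axis, up
- big_sensor_mid (a point): the bigger sensor (bystander), 70 mm long, can 38 mm wide; this point lies on its axis 50 mm above its foot
- gauge: round dial gauge lying on its back (bystander), 63 mm wide, 28 mm high; origin at the centre of its underside
- spanner: open-ended spanner lying on the bench (bystander), 150 mm long

How it is judged (in metres and radians):
On the way, in this order (a step that is already met when the one before it is completed fails the run):
1. the latch has been pressed and the cover stands open, nothing in the bore yet (value of joint lid above 1.3 rad and horizontal distance between sensor_foot and bore above 0.05 m), for 0.2 s.
2. the slimmer sensor stands in the bore, let go of, under the open cover (horizontal distance between sensor_foot and bore below 0.003 m and z of sensor_foot in the frame of bore below -0.016 m and contact force between the fingers and sensor below 0.2 N and value of joint lid above 1 rad), for 0.2 s.
At the end, for the whole second after the job is handed in: the cover is latched shut by itself (lid angle under 0.02 rad, latch angle under 0.06 rad), and under it the slimmer sensor stands upright in the bore (within 3 mm of its axis, tilt under 0.1 rad, foot more than 21 mm below the nest's face) and holds the contact pin down by more than 1.2 mm (value of joint lid below 0.02 rad and value of joint latch below 0.06 rad and value of joint pin above 0.0012 m and horizontal distance between sensor_foot and bore below 0.003 m and z of sensor_foot in the frame of bore below -0.021 m and angle between sensor_foot's own z axis and vertical below 0.1 rad); the robot touches nothing.
It fails at once if the robot pushes on the nest, its cover or its button with more than 35 N (contact force between any of the arm, the fingers and nest above 35 N).
It fails at once if the sensor is jammed against the nest with more than 35 N (contact force between sensor and nest above 35 N).
It fails at once if the bigger sensor, the gauge or the spanner is moved by more than 15 mm (distance of any of big_sensor_mid, gauge, spanner from where it was at the start of the episode above 0.015 m).
It also fails if it takes over 72 s, if anything falls off the work surface, if the arm or the gripper's body presses on something with over 40 N, if the wrist force passes 120 N, or if a joint passes its speed limit or range.

## Working session

There is one attempt and no reset: what is moved stays moved. The work goes in short steps, Python scripts to look and compute and a tool call to move; the robot and the scene stay as the last step left them, time stands still between calls to the robot, and variables do not carry over. Pictures are saved under pics/ and viewed, at most 10 in all, crops included, and the job is handed in when it is done.

Besides the shell and the picture viewer there is one more tool, called after ">>>" by a JSON object that holds its "api" and its "payload", one argument or row to a line. arm_command: Moves the arm, as the interface text tells. Its arguments: {"type":"object","properties":{"plan":{"type":"array"},"newtons":{"type":"number"}},"required":["plan"]}

```bash
mkdir -p pics
cat > h.py <<'E'
import numpy as np,cv2,pickle
from scipy.spatial.transform import Rotation as Ro
from cell import manip,eyes,ticket
def cam(n):
    c=eyes.camera(n); pickle.dump(c,open(f'pics/{n}.pkl','wb')); return c
def rot(c):
    o=np.array(c['orientation'],float)
    return o if o.shape==(3,3) else Ro.from_euler('xyz',o).as_matrix()
def cloud(c):
    h,w=c['z_map'].shape
    K=np.array([[c['fx'],0,c['cx']],[0,c['fy'],c['cy']],[0,0,1.]])
    u,v=np.meshgrid(np.arange(w),np.arange(h))
    p=cv2.undistortPoints(np.stack([u,v],-1).reshape(-1,1,2).astype(np.float64),K,np.array(c['dist'],float)).reshape(h,w,2)
    z=c['z_map']
    P=np.stack([p[...,0]*z,p[...,1]*z,z],-1)@rot(c).T+np.array(c['eye'])
    P[z==0]=np.nan
    return P
E
python3 - <<'E'
from h import *
s=manip.read_state();print(s)
for n in('top','side'):
    c=cam(n);cv2.imwrite(f'pics/{n}0.png',c['img']);print(n,c['eye'],c['orientation'],c['fx'])
E
```

```text
{'clock': 0.0, 'joints': array([-1.25057495e+00,  3.00481696e-01,  1.52157503e+00, -1.39817464e-05,
        1.32071469e+00, -6.65923625e-02]), 'qd': array([-2.24453005e-04, -4.27384147e-04, -2.78025592e-04, -6.74474343e-04,
        7.94065853e-06,  1.46362468e-03]), 'effort': array([-1.23394613e-03, -5.31811130e+01, -3.52735198e+01,  7.07580778e-02,
        2.44371418e-02, -1.32050814e-04]), 'eef_pos': array([ 207.39588446, -509.11246748,  204.88308315]), 'eef_rot': array([-3.14041560e+00, -6.49260220e-05,  3.86817169e-01]), 'wrist_force': array([-0.32106889, -0.9192875 ,  0.11607836]), 'moment': array([ 0.011007  , -0.01722843, -0.02561444]), 'finger_force': 0.0, 'finger_gap': 93.86612223164104}
top [ 455.36080376  -52.09601533 1159.259621  ] [-3.02778508 -0.01663165 -1.56936723] 490.42091003423866
side [ 503.71487162 -984.37928642  718.08413248] [-2.18789465 -0.01303426 -0.06781088] 498.98721217285095
```

View pics/top0.png

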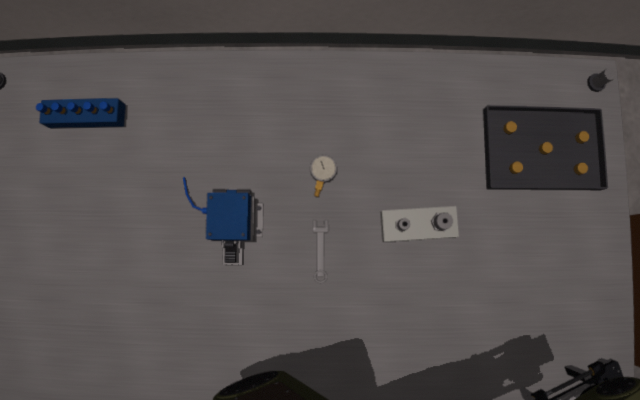

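View pics/side0.png

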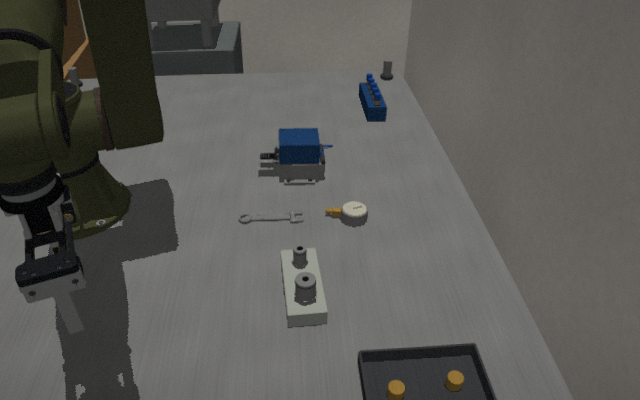

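The top view shows the nest at about (230,215) with its latch toward the robot at (232,252). The stand is at (420,224), with the slim sensor at (403,224) and the big one at (443,221). The gauge is at (322,168) and the spanner at (320,250).

Run:
```python
from h import *
for n,boxes in (('top',dict(nest=(185,180,285,275),stand=(370,195,470,250),gauge=(300,150,345,200),spanner=(305,215,335,290))),('side',dict(nest=(250,120,340,190),stand=(270,235,335,335)))):
    c=pickle.load(open(f'pics/{n}.pkl','rb'));P=cloud(c);im=c['img']
    for k,(a,b,d,e) in boxes.items():
        q=P[b:e,a:d].reshape(-1,3);col=im[b:e,a:d].reshape(-1,3).astype(int)
        m=~np.isnan(q[:,0]);q=q[m];col=col[m]
        print(n,k,'bench z',np.percentile(q[:,2],[5,50,95]).round(1))
        def rect(s,t):
            s=s.astype(bool)
            if s.sum()<8: print(t,'few');return
            r=cv2.minAreaRect(q[s][:,:2].astype(np.float32));print(' ',t,s.sum(),np.round(r[0],1),np.round(r[1],1),round(r[2],2),'med z',np.median(q[s][:,2]).round(1),'mean',q[s].mean(0).round(1))
        z=q[:,2]
        if k=='nest':
            blue=col[:,0]-col[:,2]>40
            rect(blue&(z>98),'lidtop'); rect((z>40)&(z<60)&~blue,'z40-60 (button)'); rect((z>5)&~blue,'nonblue>5')
            s=(z>44)&(z<58)&(q[:,0]<q[blue][:,0].min()-8);rect(s,'button')
        elif k=='stand':
            rect((z>25)&(z<36),'block')
            for lab,zc in cv2.__dict__.get('x',{}).items():pass
            ymid=np.median(q[(z>25)&(z<36)][:,1])
            rect((z>50)&(q[:,1]>ymid),'slim>50');rect((z>66)&(q[:,1]>ymid),'slim top');rect((z>50)&(q[:,1]<ymid),'big>50');rect((z>72)&(q[:,1]<ymid),'big top')
        else: rect(z>(15 if k=='gauge' else 3),k)
```

```text
top nest bench z [ -4.4   0.4 105.5]
  lidtop 1813 [543.3 139.7] [100.1  90.8] 0.3 med z 104.2 mean [543.8 138.3 104.2]
  z40-60 (button) 501 [529.9 124. ] [169.4  90.9] 9.67 med z 49.7 mean [514.7 123.   50.2]
  nonblue>5 1372 [529.5 135.4] [225.2 225.2] 6.61 med z 47.5 mean [515.6 119.1  44.4]
  button 207 [463.5 139.2] [40.7 43.9] 0.34 med z 49.5 mean [462.9 139.3  49.6]
top stand bench z [-4.   1.6 70.7]
  block 1862 [ 534.  -295.8] [ 72.9 177.8] 3.33 med z 31.0 mean [ 532.8 -289.7   31. ]
  slim>50 121 [ 530.3 -250.8] [25.2 24.8] 0.2 med z 70.6 mean [ 530.3 -250.2   69.2]
  slim top 106 [ 530.7 -252. ] [25.  24.4] 24.73 med z 70.8 mean [ 530.7 -251.1   70.6]
  big>50 254 [ 537.2 -342. ] [36.3 36.7] 37.49 med z 76.6 mean [ 536.6 -339.6   74.5]
  big top 213 [ 537.5 -342.5] [36.1 35.6] 38.0 med z 77.0 mean [ 537.2 -341.5   76.9]
top gauge bench z [-4.4 -0.2 29. ]
  gauge 616 [644.9 -70.8] [94.8 56.5] 0.3 med z 26.6 mean [655.5 -69.4  25.9]
top spanner bench z [-4.4 -0.3  7.8]
  spanner 521 [466.  -62.6] [ 67.  170.7] 88.94 med z 5.9 mean [474.5 -65.7   6.2]
side nest bench z [ -2.1   1.9 105.4]
  lidtop 665 [544.2 135.1] [ 95.1 100.5] 89.01 med z 105.2 mean [543.4 133.2 105.2]
  z40-60 (button) 523 [531.9 119.8] [171.3  91.9] 11.14 med z 50.3 mean [533.4 104.9  50.3]
  nonblue>5 1999 [560.2 142.1] [245.9 147.4] 27.86 med z 45.4 mean [528.7 100.8  46.3]
  button 106 [462.6 131.6] [40.  40.9] 13.16 med z 50.7 mean [463.5 133.2  50.3]
side stand bench z [-1.1  2.9 73.5]
  block 1729 [ 532.8 -298.7] [ 72.8 182.3] 3.39 med z 32.6 mean [ 531.7 -312.5   32.4]
  slim>50 199 [ 529.1 -253. ] [29.1 23.6] 87.11 med z 69.8 mean [ 529.1 -258.5   66.7]
  slim top 122 [ 529.8 -253.3] [25.3 25.2] 23.65 med z 72.7 mean [ 529.3 -255.9   72.1]
  big>50 475 [ 536.1 -345.4] [36.7 38.8] 1.02 med z 77.1 mean [ 535.8 -350.8   71.5]
  big top 294 [ 536.2 -345.4] [36.6 38.8] 1.02 med z 78.4 mean [ 535.9 -346.5   78.1]
```

>>> {"api": "arm_command", "payload": {
  "plan": [
    [-1, 0, 0, 0, 0.129],
    [-1, 0, 0, 0, 0.129],
    [-1, 0, 0, 0, 0.129],
    [-1, 0.0154, -0.0405, 0, 0],
    [-1, 0.0154, -0.0405, 0, 0],
    [-1, 0.0154, -0.0405, 0, 0],
    [-1, 0.0154, -0.0405, 0, 0],
    [-1, 0.0154, -0.0405, 0, 0],
    [-1, 0.0154, -0.0405, 0, 0],
    [-1, 0.0154, -0.0405, 0, 0],
    [-1, 0.0154, -0.0405, 0, 0],
    [-1, 0.0154, -0.0405, 0, 0],
    [-1, 0.0154, -0.0405, 0, 0],
    [-1, 0.0154, -0.0405, 0, 0],
    [-1, 0.0154, -0.0405, 0, 0],
    [-1, 0.0154, -0.0405, 0, 0],
    [-1, 0.0154, -0.0405, 0, 0],
    [-1, 0.0154, -0.0405, 0, 0],
    [-1, 0.0154, -0.0405, 0, 0]
  ],
  "newtons": 20
}}

```text
clock: 2.48
eef_pos: [454.2, 140.1, 205.2]
eef_rot: [3.141, 0.0, -0.0]
wrist_force: [-0.5, -1.1, 0.2]
finger_gap: 0.7
finger_force: 0.0
```

>>> {"api": "arm_command", "payload": {
  "plan": [
    [-1, 0, 0, 0, 0],
    [-1, 0, 0, 0, 0]
  ]
}}

```text
clock: 2.72
eef_pos: [453.7, 138.2, 205.1]
eef_rot: [3.141, 0.001, 0.0]
wrist_force: [-1.0, -0.2, 0.0]
finger_gap: 0.4
finger_force: 0.0
```

>>> {"api": "arm_command", "payload": {
  "plan": [
    [-1, 0, 0, 0.04, 0],
    [-1, 0, 0, 0.04, 0],
    [-1, 0, 0, 0.04, 0],
    [-1, 0, 0, 0.02, 0],
    [-1, 0, 0, 0.005, 0],
    [-1, 0, 0, 0, 0],
    [-1, 0, 0, 0, 0]
  ]
}}

```text
clock: 3.6
eef_pos: [454.5, 138.5, 61.5]
eef_rot: [-3.141, -0.002, -0.001]
wrist_force: [-0.0, 0.1, 0.2]
finger_gap: 0.4
finger_force: 0.0
```

>>> {"api": "arm_command", "payload": {
  "plan": [
    [-1, 0, 0, 0.003, 0],
    [-1, 0, 0, 0.003, 0],
    [-1, 0, 0, 0.003, 0],
    [-1, 0, 0, 0.002, 0],
    [-1, 0, 0, 0, 0]
  ]
}}

```text
clock: 4.22
eef_pos: [453.8, 138.6, 49.3]
eef_rot: [3.142, 0.0, -0.0]
wrist_force: [-3.0, -0.4, 3.7]
finger_gap: 0.3
finger_force: 1.6
```

>>> {"api": "arm_command", "payload": {
  "plan": [
    [-1, 0, 0, 0.002, 0],
    [-1, 0, 0, 0.002, 0],
    [-1, 0, 0, 0, 0]
  ]
}}

```text
clock: 4.6
eef_pos: [453.7, 138.6, 45.4]
eef_rot: [3.142, 0.001, -0.0]
wrist_force: [-4.9, -0.4, 5.8]
finger_gap: 0.5
finger_force: 3.6
```

>>> {"api": "arm_command", "payload": {
  "plan": [
    [-1, 0, 0, 0.001, 0],
    [-1, 0, 0, 0.001, 0],
    [-1, 0, 0, 0, 0]
  ]
}}

```text
clock: 4.97
eef_pos: [453.8, 138.6, 44.2]
eef_rot: [-3.142, 0.001, -0.0]
wrist_force: [-10.9, -0.8, 17.5]
finger_gap: 0.5
finger_force: 10.1
```

Run:
```python
from h import *
c=cam('side');cv2.imwrite('pics/side1.png',cv2.resize(c['img'][70:230,180:420],None,fx=3,fy=3,interpolation=cv2.INTER_CUBIC))
```

```text
(no output)
```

View pics/side1.png

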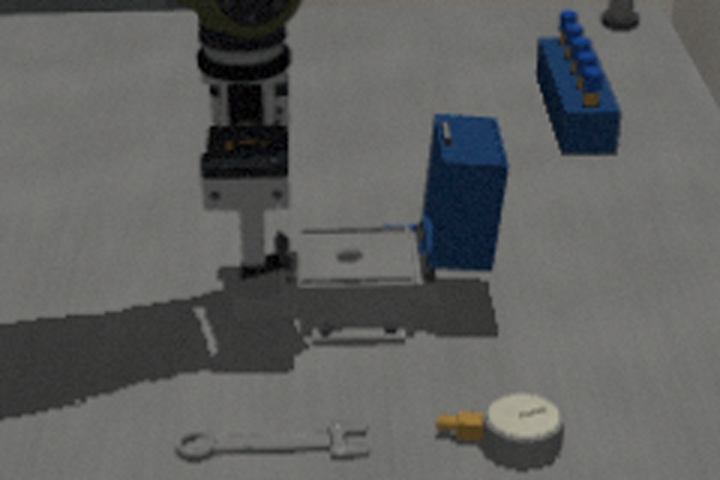

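Cover upright and the bore exposed at crop (349,256), which is full-frame (296,155). Next: retract and go above the sensor.

>>> {"api": "arm_command", "payload": {
  "plan": [
    [-1, 0, 0, -0.04, 0],
    [-1, 0, 0, -0.04, 0],
    [-1, 0, 0, -0.04, 0],
    [-1, 0, 0, -0.04, 0],
    [0.3, 0.0076, 0.0391, 0, 0],
    [0.3, 0.0076, 0.0391, 0, 0],
    [0.3, 0.0076, 0.0391, 0, 0],
    [0.3, 0.0076, 0.0391, 0, 0],
    [0.3, 0.0076, 0.0391, 0, 0],
    [0.3, 0.0076, 0.0391, 0, 0],
    [0.3, 0.0076, 0.0391, 0, 0],
    [0.3, 0.0076, 0.0391, 0, 0],
    [0.3, 0.0076, 0.0391, 0, 0],
    [0.3, 0.0076, 0.0391, 0, 0],
    [0.3, 0, 0, 0, 0],
    [0.3, 0, 0, 0, 0]
  ]
}}

```text
clock: 7.02
eef_pos: [529.9, -252.0, 203.2]
eef_rot: [-3.141, 0.0, -0.0]
wrist_force: [0.4, 1.2, -0.6]
finger_gap: 61.1
finger_force: 0.0
```

Run:
```python
from h import *
print({k:np.round(v,1) for k,v in manip.read_state().items() if k in('eef_pos','wrist_force','finger_gap')})
out=[]
for n in('top','side'):
    c=cam(n);P=cloud(c);im=c['img']
    a=im[180:275,180:285] if n=='top' else im[120:190,240:345]
    out.append(cv2.resize(a,(420,int(a.shape[0]*4)),interpolation=cv2.INTER_CUBIC))
    blk=P[120:280,180:345].reshape(-1,3); s=(blk[:,2]>45)&(blk[:,2]<54)&(abs(blk[:,0]-543)<45)&(abs(blk[:,1]-138)<48)
    print(n,'face',s.sum(),np.percentile(blk[s],[1,50,99],axis=0).round(1).tolist())
w=cam('wrist');W=cloud(w);q=W.reshape(-1,3);s=(q[:,2]>66)&(abs(q[:,0]-530)<25)&(abs(q[:,1]+252)<25)
print('wrist',s.sum(),[np.round(t,1) for t in cv2.minAreaRect(q[s][:,:2].astype(np.float32))],np.median(q[s][:,2]))
h=max(o.shape[0] for o in out)
out=[cv2.copyMakeBorder(o,0,h-o.shape[0],0,0,0) for o in out]
pic=np.hstack(out)[:,:800]
cv2.imwrite('pics/nest2.png',pic);cv2.imwrite('pics/wrist2.png',w['img'])
```

```text
{'eef_pos': array([ 529.9, -252. ,  203.2]), 'wrist_force': array([ 0.4,  1.2, -0.6]), 'finger_gap': np.float64(61.1)}
top face 1511 [[499.5, 90.6, 45.3], [544.5, 137.0, 49.0], [586.3, 184.9, 53.3]]Traceback (most recent call last):
  File "<stdin>", line 9, in <module>
    return _quantile_unchecked(
        a, q, axis, out, overwrite_input, method, keepdims, weights)
    return _ureduce(a,
                    func=_quantile_ureduce_func,
    ...<5 lines>...
                    overwrite_input=overwrite_input,
                    method=method)
    r = func(a, **kwargs)
    result = _quantile(arr,
                       quantiles=q,
    ...<2 lines>...
                       out=out,
                       weights=wgt)
    slices_having_nans = np.isnan(arr[-1, ...])
                                  ~~~^^^^^^^^^
IndexError: index -1 is out of bounds for axis 0 with size 0
```

Run:
```python
from h import *
w=cam('wrist');W=cloud(w);q=W.reshape(-1,3);print(w['eye'],w['orientation'],w['fx'])
s=(q[:,2]>66)&(abs(q[:,0]-530)<25)&(abs(q[:,1]+252)<25)
print('wrist',s.sum(),[np.round(t,1) for t in cv2.minAreaRect(q[s][:,:2].astype(np.float32))],np.median(q[s][:,2]))
c=pickle.load(open('pics/top.pkl','rb'))
a=cv2.resize(c['img'][190:260,190:280],(360,280),interpolation=cv2.INTER_CUBIC)
a=cv2.copyMakeBorder(a,0,0,0,280,0)
cv2.imwrite('pics/both2.png',np.vstack([cv2.resize(w['img'],(512,320)),a[:, :512]]))
```

```text
[ 606.10370258 -251.34244602  380.76770151] [ 2.87768625e+00 -8.79263039e-05 -1.57082568e+00] 310.73782728653794
wrist 6926 [array([ 536.3, -252. ]), array([50. , 37.3]), np.float64(90.0)] 326.30166261530917
```

View pics/both2.png

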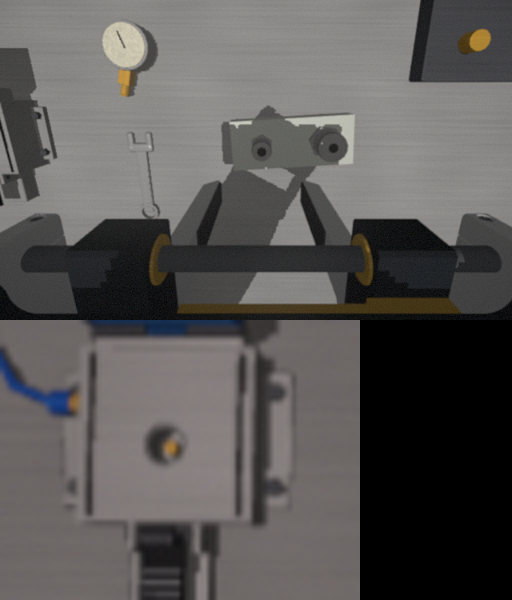

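The wrist view shows the slim sensor at about (262,148) in the crop and the big one at (331,145). In the top view the bore is at about (231.3,220.8) full-frame, with the pin inside it.

Run:
```python
from h import *
w=pickle.load(open('pics/wrist.pkl','rb'));q=cloud(w).reshape(-1,3)
s=(q[:,2]>66)&(q[:,2]<80)&(abs(q[:,0]-530)<25)&(abs(q[:,1]+252)<25)
print('wrist',s.sum(),[np.round(t,1) for t in cv2.minAreaRect(q[s][:,:2].astype(np.float32))],np.median(q[s][:,2]),[np.round(t,1) for t in cv2.minEnclosingCircle(q[s][:,:2].astype(np.float32))])
c=pickle.load(open('pics/top.pkl','rb'));R=rot(c)
K=np.array([[c['fx'],0,c['cx']],[0,c['fy'],c['cy']],[0,0,1.]])
def ray(u,v,z):
    p=cv2.undistortPoints(np.array([[[u,v]]],float),K,np.array(c['dist'],float)).ravel()
    d=R@np.array([p[0],p[1],1]);e=np.array(c['eye']);return (e+d*(z-e[2])/d[2]).round(1)
g=cv2.resize(c['img'][210:232,220:243],None,fx=8,fy=8,interpolation=cv2.INTER_CUBIC).mean(2)
for t in(60,70,80,90):
    m=(g<t).astype(np.uint8);cs,_=cv2.findContours(m,0,2)
    if not cs: continue
    k=max(cs,key=cv2.contourArea);(x,y),r=cv2.minEnclosingCircle(k);bx=cv2.boundingRect(k)
    print(t,r/8,np.array(bx)/8,'centre px',x/8-.44+220,y/8-.44+210,ray(x/8-.44+220,y/8-.44+210,50))
for u,v in((90/4+190,0),(240/4+190,0)):pass
P=cloud(c)[190:260,190:280].reshape(-1,3);print('ends',[ray(190+a/4,190+b/4,50) for a,b in((80,200),(250,200),(80,20),(250,20))])
```

```text
wrist 475 [array([ 530.5, -252.5]), array([24.7, 25. ]), np.float64(74.8)] 69.87778975773199 [array([ 530.4, -252.4]), np.float64(12.9)]
60 3.750533103942871 [7.375 7.5   5.    7.25 ] centre px 230.06 220.6225 [536.7 140.6  50. ]
70 4.150685787200928 [7.    7.125 5.75  8.125] centre px 230.33546310424805 220.73515468597412 [536.4 139.9  50. ]
80 4.504505157470703 [6.75  6.75  6.625 8.875] centre px 230.46489101409912 220.72938400268555 [536.5 139.6  50. ]
90 4.815802097320557 [6.5  6.5  7.25 9.5 ] centre px 230.44980293273926 220.685 [536.6 139.7  50. ]
ends [array([492.5, 185.4,  50. ]), array([493.1,  88.8,  50. ]), array([595.2, 188.1,  50. ]), array([595.5,  90.5,  50. ])]
```

>>> {"api": "arm_command", "payload": {
  "plan": [
    [0.3, 0.0005, 0.0005, 0.04, 0],
    [0.3, 0, 0, 0.04, 0],
    [0.3, 0, 0, 0.04, 0],
    [0.3, 0, 0, 0.025, 0],
    [0.3, 0, 0, 0.014, 0],
    [0.3, 0, 0, 0, 0],
    [0.3, 0, 0, 0, 0],
    [-1, 0, 0, 0, 0],
    [-1, 0, 0, 0, 0],
    [-1, 0, 0, 0, 0],
    [-1, 0, 0, 0, 0],
    [-1, 0, 0, 0, 0],
    [-1, 0, 0, 0, 0]
  ],
  "newtons": 20
}}

```text
clock: 8.8
eef_pos: [530.4, -252.9, 44.5]
eef_rot: [3.142, -0.0, -0.0]
wrist_force: [0.8, 0.1, 1.7]
finger_gap: 25.6
finger_force: 20.0
```

>>> {"api": "arm_command", "payload": {
  "plan": [
    [-1, 0, 0, -0.02, 0],
    [-1, 0, 0, -0.04, 0],
    [-1, 0, 0, -0.05, 0],
    [-1, 0, 0, -0.05, 0],
    [-1, 0.0006, -0.0391, 0, 0],
    [-1, 0.0006, -0.0391, 0, 0],
    [-1, 0.0006, -0.0391, 0, 0],
    [-1, 0.0006, -0.0391, 0, 0],
    [-1, 0.0006, -0.0391, 0, 0],
    [-1, 0.0006, -0.0391, 0, 0],
    [-1, 0.0006, -0.0391, 0, 0],
    [-1, 0.0006, -0.0391, 0, 0],
    [-1, 0.0006, -0.0391, 0, 0],
    [-1, 0.0006, -0.0391, 0, 0],
    [-1, 0, 0, 0, 0],
    [-1, 0, 0, 0, 0],
    [-1, 0, 0, 0, 0]
  ]
}}

```text
clock: 10.92
eef_pos: [536.6, 137.2, 204.4]
eef_rot: [3.142, 0.0, -0.001]
wrist_force: [-0.3, -0.0, -2.4]
finger_gap: 25.7
finger_force: 20.0
```

Run:
```python
from h import *
w=cam('wrist');print(w['eye'],manip.read_state()['eef_pos'])
cv2.imwrite('pics/wrist3.png',w['img'])
```

```text
[612.72572866 137.28247537 381.5813962 ] [536.59591134 137.22803623 204.45733421]
```

View pics/wrist3.png

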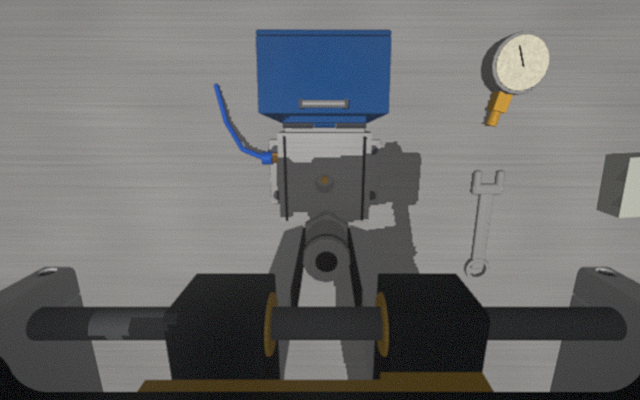

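The sensor is held at (326,255), the bore with its brass pin is at about (324,182), and the cover stands open above it in the image.

Run:
```python
from h import *
c=pickle.load(open('pics/wrist.pkl','rb'));R=rot(c);P=cloud(c)
K=np.array([[c['fx'],0,c['cx']],[0,c['fy'],c['cy']],[0,0,1.]])
def ray(u,v,z):
    p=cv2.undistortPoints(np.array([[[u,v]]],float),K,np.array(c['dist'],float)).ravel()
    d=R@np.array([p[0],p[1],1]);e=np.array(c['eye']);return (e+d*(z-e[2])/d[2]).round(1)
def toppt(z,sel): return
q=P[225:300,300:355].reshape(-1,3);tz=np.nanpercentile(q[:,2],50);s=(q[:,2]>225)&(q[:,2]<240)&(abs(q[:,1]-137)<16)
print('can top',s.sum(),np.median(q[s][:,2]).round(1),[np.round(t,1) for t in cv2.minEnclosingCircle(q[s][:,:2].astype(np.float32))])
f=P[135:215,280:370].reshape(-1,3);s=(abs(f[:,2]-50)<4);print('face z',np.median(f[s][:,2]))
k=8;x0,y0=305,165;g=cv2.resize(cv2.GaussianBlur(c['img'],(3,3),0)[y0:203,x0:345],None,fx=k,fy=k,interpolation=cv2.INTER_CUBIC)
gg=cv2.normalize(g,None,0,255,cv2.NORM_MINMAX);cv2.imwrite('pics/bore3.png',gg)
# rim contrast profile
hsv=g.max(2).astype(float);print(np.percentile(hsv,[1,10,30,50,90]))
for u,v in((323,182),(325,181)):print((u,v),ray(u,v,50),ray(u,v,40))
for v in(150,165,180,195):
    print(v,c['img'][v,275:375].max(1).tolist()[::2])
```

```text
can top 1945 229.8 [array([538.4, 136.9]), np.float64(16.7)]
face z 47.89057089109306
[70. 78. 82. 83. 85.]
(323, 182) [539.8 140.7  50. ] [537.6 140.8  40. ]
(325, 181) [540.9 138.5  50. ] [538.7 138.5  40. ]
150 [96, 129, 169, 167, 106, 70, 169, 175, 170, 165, 168, 172, 167, 169, 169, 166, 166, 166, 172, 168, 169, 166, 166, 173, 170, 168, 167, 170, 172, 169, 167, 171, 164, 167, 171, 169, 165, 168, 165, 163, 165, 164, 164, 163, 67, 68, 159, 163, 114, 55]
165 [161, 94, 79, 82, 73, 47, 79, 86, 82, 82, 81, 84, 81, 82, 82, 81, 80, 83, 81, 87, 89, 85, 82, 86, 87, 85, 83, 90, 87, 85, 84, 83, 86, 88, 82, 89, 86, 83, 80, 82, 82, 82, 82, 82, 42, 73, 87, 86, 81, 83]
180 [159, 96, 81, 86, 74, 40, 74, 85, 84, 88, 82, 84, 86, 87, 83, 80, 81, 87, 82, 79, 78, 81, 86, 93, 110, 106, 98, 85, 80, 77, 82, 82, 81, 89, 82, 84, 87, 86, 86, 83, 84, 82, 82, 76, 39, 73, 86, 87, 86, 80]
195 [85, 58, 73, 84, 88, 49, 68, 85, 86, 86, 87, 81, 79, 88, 82, 87, 87, 88, 82, 86, 83, 78, 84, 85, 85, 81, 86, 82, 83, 78, 87, 82, 82, 81, 82, 83, 86, 81, 82, 86, 87, 81, 87, 66, 40, 82, 83, 68, 42, 46]
```

View pics/bore3.png

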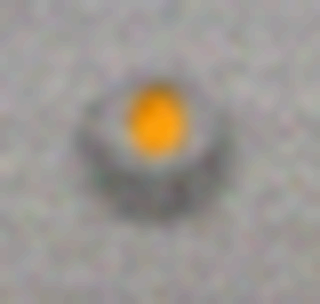

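>>> {"api": "arm_command", "payload": {
  "plan": [
    [-1, 0.001, -0.0018, 0.03, 0],
    [-1, 0, 0, 0.035, 0],
    [-1, 0, 0, 0.03, 0],
    [-1, 0, 0, 0.017, 0],
    [-1, 0, 0, 0, 0],
    [-1, 0, 0, 0, 0]
  ]
}}

```text
clock: 11.72
eef_pos: [538.2, 139.9, 93.7]
eef_rot: [-3.141, -0.002, -0.0]
wrist_force: [-0.9, -0.4, 0.3]
finger_gap: 25.8
finger_force: 20.0
```

>>> {"api": "arm_command", "payload": {
  "plan": [
    [-1, 0, 0, 0.003, 0],
    [-1, 0, 0, 0.003, 0],
    [-1, 0, 0, 0.003, 0],
    [-1, 0, 0, 0, 0]
  ]
}}

```text
clock: 12.22
eef_pos: [537.4, 139.9, 83.2]
eef_rot: [3.142, 0.0, -0.0]
wrist_force: [0.3, 0.4, -1.8]
finger_gap: 25.7
finger_force: 20.0
```

>>> {"api": "arm_command", "payload": {
  "plan": [
    [-1, 0, 0, 0.002, 0],
    [-1, 0, 0, 0.002, 0],
    [-1, 0, 0, 0, 0]
  ]
}}

```text
clock: 12.6
eef_pos: [537.4, 139.8, 79.3]
eef_rot: [3.142, 0.0, -0.0]
wrist_force: [0.4, -0.2, -1.9]
finger_gap: 25.7
finger_force: 20.0
```

>>> {"api": "arm_command", "payload": {
  "plan": [
    [-1, 0, 0, 0.003, 0],
    [-1, 0, 0, 0.003, 0],
    [-1, 0, 0, 0.003, 0],
    [-1, 0, 0, 0.001, 0],
    [-1, 0, 0, 0, 0]
  ]
}}

```text
clock: 13.22
eef_pos: [537.5, 139.9, 69.4]
eef_rot: [-3.142, 0.0, -0.0]
wrist_force: [-0.0, -0.2, -1.8]
finger_gap: 25.7
finger_force: 20.0
```

>>> {"api": "arm_command", "payload": {
  "plan": [
    [-1, 0, 0, 0.002, 0],
    [-1, 0, 0, 0.001, 0],
    [-1, 0, 0, 0, 0]
  ]
}}

```text
clock: 13.6
eef_pos: [537.6, 139.9, 66.5]
eef_rot: [-3.142, -0.0, -0.0]
wrist_force: [-0.7, -0.6, -0.6]
finger_gap: 25.6
finger_force: 20.0
```

>>> {"api": "arm_command", "payload": {
  "plan": [
    [0.2, 0, 0, 0, 0],
    [0.2, 0, 0, 0, 0],
    [0.2, 0, 0, 0, 0],
    [0.2, 0, 0, -0.01, 0],
    [0.2, 0, 0, -0.02, 0],
    [0.2, 0, 0, -0.04, 0],
    [0.2, 0, 0, -0.04, 0],
    [0.2, 0, 0, -0.04, 0],
    [0.2, 0, 0, 0, 0]
  ]
}}

```text
clock: 14.72
eef_pos: [538.5, 140.1, 220.2]
eef_rot: [-3.14, -0.006, -0.0]
wrist_force: [0.7, 0.6, -0.8]
finger_gap: 56.5
finger_force: 0.0
```

Run:
```python
from h import *
w=cam('wrist');P=cloud(w);q=P.reshape(-1,3);print(manip.read_state()['eef_pos'].round(1))
s=(q[:,2]>85)&(q[:,2]<103)&(abs(q[:,0]-538)<20)&(abs(q[:,1]-139)<20)
print('can top',s.sum(),np.median(q[s][:,2]).round(1),[np.round(t,1) for t in cv2.minEnclosingCircle(q[s][:,:2].astype(np.float32))])
t=cam('top');Q=cloud(t)
b=(w['img'][...,0].astype(int)-w['img'][...,2]>40).ravel();s=b&(abs(q[:,1]-139)<50)&(q[:,2]>60)
print('lid pts',np.nanpercentile(q[s],[1,50,99],axis=0).round(1).tolist())
qq=Q.reshape(-1,3);b=(t['img'][...,0].astype(int)-t['img'][...,2]>30).ravel();s=b&(abs(qq[:,1]-139)<60)&(qq[:,2]>60)
print('lid top cam',s.sum(),np.nanpercentile(qq[s],[1,50,99],axis=0).round(1).tolist())
cv2.imwrite('pics/wrist4.png',w['img'])
```

```text
[537.8 139.9 217.9]
can top 520 91.8 [array([537.4, 139.7]), np.float64(13.3)]
lid pts [[605.2, 95.6, 61.8], [638.7, 138.8, 157.8], [664.9, 182.7, 161.2]]
lid top cam 899 [[610.3, 93.7, 60.7], [640.0, 127.9, 158.0], [664.2, 180.1, 163.1]]
```

View pics/wrist4.png

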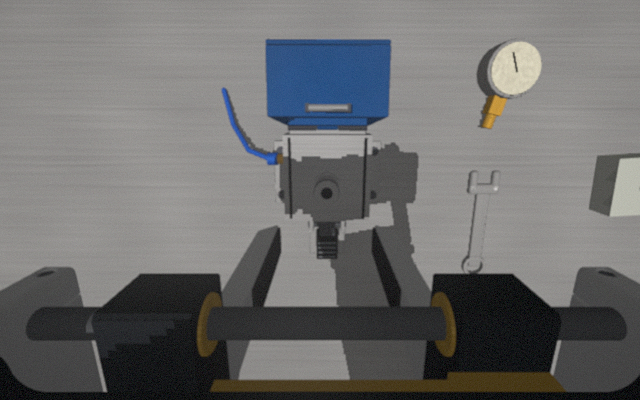

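The sensor stands upright in the bore at (326,193), released, with its top measured at (537.4,139.7). The cover's back face is at x≈665 and its top edge at z≈162. Next: go over and behind the cover.

>>> {"api": "arm_command", "payload": {
  "plan": [
    [-1, 0.0405, 0, 0, 0],
    [-1, 0.0405, 0, 0, 0],
    [-1, 0.0405, 0, 0, 0],
    [-1, 0.0405, 0, 0, 0],
    [-1, 0, 0, 0, 0],
    [-1, 0, 0, 0.04, 0],
    [-1, 0, 0, 0.03, 0],
    [-1, 0, 0, 0, 0],
    [-1, 0, 0, 0, 0]
  ],
  "newtons": 20
}}

```text
clock: 15.95
eef_pos: [699.6, 140.0, 148.0]
eef_rot: [-3.141, -0.002, -0.0]
wrist_force: [0.3, -0.2, 0.5]
finger_gap: 0.7
finger_force: 0.0
```

>>> {"api": "arm_command", "payload": {
  "plan": [
    [-1, -0.008, 0, 0, 0],
    [-1, -0.008, 0, 0, 0],
    [-1, -0.006, 0, 0, 0],
    [-1, 0, 0, 0, 0]
  ]
}}

```text
clock: 16.45
eef_pos: [677.2, 139.9, 146.9]
eef_rot: [-3.142, -0.0, -0.0]
wrist_force: [-0.6, 0.4, 0.4]
finger_gap: 0.3
finger_force: 0.0
```

>>> {"api": "arm_command", "payload": {
  "plan": [
    [-1, -0.01, 0, -0.004, 0],
    [-1, -0.01, 0, -0.004, 0],
    [-1, -0.009, 0, -0.004, 0],
    [-1, 0, 0, 0, 0]
  ]
}}

```text
clock: 16.95
eef_pos: [648.5, 139.9, 159.3]
eef_rot: [-3.141, -0.001, -0.0]
wrist_force: [4.9, 0.1, 4.6]
finger_gap: 0.4
finger_force: 2.5
```

>>> {"api": "arm_command", "payload": {
  "plan": [
    [-1, -0.011, 0, -0.0025, 0],
    [-1, -0.011, 0, -0.0025, 0],
    [-1, -0.0115, 0, -0.0002, 0],
    [-1, -0.0115, 0, 0, 0],
    [-1, 0, 0, 0, 0]
  ]
}}

```text
clock: 17.58
eef_pos: [603.2, 139.9, 164.0]
eef_rot: [-3.142, -0.0, -0.0]
wrist_force: [1.4, -0.1, 4.9]
finger_gap: 0.3
finger_force: 2.2
```

Good contact. Now on to 0.4 rad.

>>> {"api": "arm_command", "payload": {
  "plan": [
    [-1, -0.011, 0, 0.0015, 0],
    [-1, -0.011, 0, 0.0025, 0],
    [-1, -0.0105, 0, 0.0035, 0],
    [-1, -0.0105, 0, 0.0045, 0],
    [-1, 0, 0, 0, 0]
  ]
}}

```text
clock: 18.2
eef_pos: [560.1, 140.0, 151.5]
eef_rot: [-3.142, 0.001, -0.0]
wrist_force: [0.1, 0.9, 6.2]
finger_gap: 0.2
finger_force: 2.1
```

>>> {"api": "arm_command", "payload": {
  "plan": [
    [-1, -0.0095, 0, 0.0055, 0],
    [-1, -0.0095, 0, 0.0065, 0],
    [-1, -0.0085, 0, 0.008, 0],
    [-1, -0.006, 0, 0.007, 0],
    [-1, 0, 0, 0, 0]
  ]
}}

```text
clock: 18.82
eef_pos: [526.6, 140.0, 124.2]
eef_rot: [3.141, 0.002, -0.0]
wrist_force: [-1.8, 1.2, 6.0]
finger_gap: 0.4
finger_force: 2.3
```

>>> {"api": "arm_command", "payload": {
  "plan": [
    [-1, -0.005, 0, 0.004, 0],
    [-1, -0.004, 0, 0.004, 0],
    [-1, 0, 0, 0, 0]
  ]
}}

```text
clock: 19.2
eef_pos: [518.0, 139.8, 116.5]
eef_rot: [3.141, 0.0, -0.0]
wrist_force: [2.4, 0.2, 2.2]
finger_gap: 0.3
finger_force: 1.4
```

>>> {"api": "arm_command", "payload": {
  "plan": [
    [-1, -0.002, 0, 0.002, 0],
    [-1, -0.001, 0, 0.002, 0],
    [-1, 0, 0, 0, 0]
  ]
}}

```text
clock: 19.58
eef_pos: [515.2, 139.9, 112.9]
eef_rot: [-3.142, -0.001, -0.0]
wrist_force: [1.8, 0.5, 5.4]
finger_gap: 0.3
finger_force: 2.5
```

>>> {"api": "arm_command", "payload": {
  "plan": [
    [-1, -0.001, 0, 0.0015, 0],
    [-1, 0, 0, 0.0015, 0],
    [-1, 0, 0, 0, 0]
  ]
}}

```text
clock: 19.95
eef_pos: [513.4, 139.9, 109.6]
eef_rot: [3.142, 0.001, -0.0]
wrist_force: [-1.9, -0.0, 6.1]
finger_gap: 0.2
finger_force: 3.1
```

>>> {"api": "arm_command", "payload": {
  "plan": [
    [-1, 0, 0, 0.001, 0],
    [-1, 0, 0, 0.001, 0],
    [-1, 0, 0, 0, 0]
  ]
}}

```text
clock: 20.32
eef_pos: [513.4, 139.8, 107.2]
eef_rot: [3.141, 0.002, -0.0]
wrist_force: [0.1, -0.1, 0.5]
finger_gap: 0.7
finger_force: 0.0
```

>>> {"api": "arm_command", "payload": {
  "plan": [
    [-1, 0, 0, 0.001, 0],
    [-1, 0, 0, 0, 0]
  ]
}}

```text
clock: 20.58
eef_pos: [513.8, 139.8, 106.4]
eef_rot: [3.142, 0.001, -0.0]
wrist_force: [0.4, 0.7, -0.5]
finger_gap: 0.2
finger_force: 0.0
```

>>> {"api": "arm_command", "payload": {
  "plan": [
    [-1, 0, 0, 0.0005, 0],
    [-1, 0, 0, 0, 0]
  ]
}}

```text
clock: 20.82
eef_pos: [514.0, 139.9, 106.1]
eef_rot: [3.142, 0.0, -0.0]
wrist_force: [1.3, 0.2, 0.4]
finger_gap: 0.4
finger_force: 0.0
```

No contact any more, so the cover has snapped in below the finger. I'll retract and verify.

>>> {"api": "arm_command", "payload": {
  "plan": [
    [-1, 0, 0, -0.02, 0],
    [-1, 0, 0, -0.04, 0],
    [-1, -0.04, 0, -0.05, 0],
    [-1, -0.05, 0.05, -0.02, 0],
    [-1, -0.03, 0.05, 0, 0],
    [-1, 0, 0.05, 0, 0],
    [-1, 0, 0.05, 0, 0],
    [-1, 0, 0, 0, 0],
    [-1, 0, 0, 0, 0]
  ]
}}

```text
clock: 21.95
eef_pos: [402.4, -52.3, 232.0]
eef_rot: [-3.141, -0.0, -0.001]
wrist_force: [-1.2, 0.4, -0.6]
finger_gap: 0.2
finger_force: 0.0
```

Run:
```python
from h import *
t=cam('top');q=cloud(t).reshape(-1,3);b=(t['img'][...,0].astype(int)-t['img'][...,2]>30).ravel()
s=b&(abs(q[:,1]-139)<40)&(abs(q[:,0]-543)<45)&(q[:,2]>80)
A=np.c_[q[s][:,0]-543,q[s][:,1]-139,np.ones(s.sum())];print('lid plane',s.sum(),np.linalg.lstsq(A,q[s][:,2],rcond=None)[0])
r=pickle.load(open('pics/side.pkl','rb'))
c=cam('side')
cv2.imwrite('pics/end.png',np.hstack([cv2.resize(t['img'][170:280,180:290],(390,390)),cv2.resize(c['img'][110:200,245:345],(400,390))]))
```

```text
lid plane 1472 [-8.97520245e-03 -2.14860280e-03  1.04202856e+02]
```

View pics/end.png

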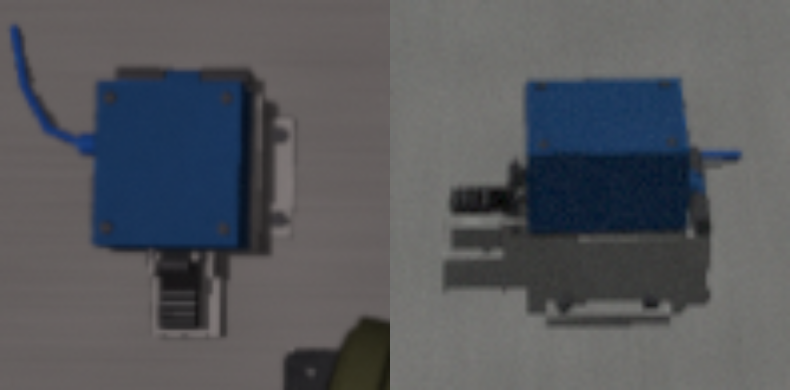

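The cover is flat and shut, with the button level at (180,300) and the cover top at 104.2 mm, the same as at the start. Handing in.

```bash
python3 -c "
from cell import ticket
print(ticket.sign_off())"
```

```text
the job is handed in; nothing more can be done
None
```

I opened the nest, set the slim sensor in the bore, let it go and closed the cover until the latch snapped. I handed the job in at about 22 s: the final images show the cover shut at its starting height and the button level, but the sign-off gave no verdict, and I could not see the sensor or pin under the shut cover.

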